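# Shut down the conveyor trainer

### The job

Class is over: shut the conveyor trainer down at its control box. Press the red stop button fully in and let it come back out, then push in the red emergency-stop mushroom all the way so that it stays in, and only then switch the black mains rocker off by pressing fully down its raised half, the one with the white ring. Do not press the green start or the blue reset button, and leave the cubes and the cup where they are.

Things in the scene. Friction and masses are not known exactly. Their poses are not given: they have to be found in the camera images.
- station: Conveyor trainer, fixed: base plate 300 x 620 x 12 mm, grey control box 110 x 370 mm (level top 80 mm above the bench), behind it a belt conveyor, posts to 123 mm. Origin at bench height under the box's centre; x to the conveyor, y along the box, z up. On the box's midline: emergency stop and rocker at y = -145 and 145 mm (either way), three buttons at -58, 0, 58 mm (any order).
- stop (a joint): Red stop button. Joint value in m: 0 released, 0.005 fully pressed; a spring brings it back. About 1.5 N starts it moving, about 5 N holds it fully down.
- stop_top (a point): Centre of the top of the red stop button's round cap (27 mm diameter, 18 mm above the control box's top when released, inside a steel and black ring 38 mm across). Moves down with the cap; z up.
- estop (a joint): Emergency stop. Joint value in m: 0 out, 0.006 latched in. It takes a steady push of about 7 N all the way to its hard stop and stays where it is left, so push it right home; it does not spring back.
- estop_top (a point): Centre of the top of the red emergency-stop mushroom (40 mm diameter, on a yellow disc 60 mm across, top 33 mm above the control box's top when out, 27 mm when latched). Moves down with it; z up.
- rocker (a joint): Black mains rocker. Joint value in rad: 0 on (half with the white ring raised), 0.32 off (that half pressed down). It takes about 4 N near the outer end of the raised half all the way to its hard stop and stays where it is left, so press it right over.
- rocker_ring (a point): Point on the surface of the rocker's white-ring half, 16 mm from the pivot, towards the box's front (-x of the trainer); the other half bears a white bar. Rocker 40 mm long (trainer's x), 26 mm wide, concave, in a black frame 52 x 36 mm, 3 mm high. When on, this point is 12 mm above the box's top; it sinks 5 mm as the rocker switches off.
- start (a joint): Green start button. Joint value in m: 0 released, 0.005 fully pressed; a spring brings it back. About 1.5 N starts it moving, about 5 N holds it fully down.
- start_top (a point): Centre of the top of the green start button's round cap (27 mm diameter, 13.5 mm above the control box's top when released, inside a steel and black ring 38 mm across). Moves down with the cap; z up.
- reset (a joint): Blue reset button. Joint value in m: 0 released, 0.005 fully pressed; a spring brings it back. About 1.5 N starts it moving, about 5 N holds it fully down.
- reset_top (a point): Centre of the top of the blue reset button's round cap (27 mm diameter, 13.5 mm above the control box's top when released, inside a steel and black ring 38 mm across). Moves down with the cap; z up.
- cube_red: Loose red cube, 25 mm, on the conveyor's belt. Origin at the centre of its underside.
- cube_blue: Loose blue cube, 25 mm, on the bench in front of the control box. Origin at the centre of its underside.
- cube_yellow: Loose yellow cube, 25 mm, on the bench in front of the control box. Origin at the centre of its underside.
- cup: Loose pale open cup, 68 mm across, 85 mm high, standing on the base plate beside one end of the control box, lower than the emergency stop's top. Origin at the centre of its underside.
Mind the look-alikes: they are no part of the job. What is shaped like the cube_red but turquoise is not meant.

How it is judged:
On the way, in this order (a step that is already met when the one before it is completed fails the run):
1. the red stop button is pressed in (value of joint stop above 0.0037 m), for 0.1 s.
2. the emergency stop is latched in, the stop button being out again (value of joint estop above 0.005 m and value of joint stop below 0.001 m), for 0.2 s.
3. the rocker is switched off (value of joint rocker above 0.26 rad), for 0.2 s.
At the end, for the whole second after the job is handed in: The emergency stop is in (at least 5 of 6 mm), the rocker is off (at least 0.26 of 0.32 rad), the stop, start and reset buttons are out (within 1 mm), and the three cubes and the cup are at rest within 12 mm of where they stood (all of step 2 and value of joint each of start, reset below 0.001 m and value of joint rocker above 0.26 rad and distance of each of cube_red, cube_blue, cube_yellow, cup from where it was at the start of the episode below 0.012 m and linear speed of each of cube_red, cube_blue, cube_yellow, cup below 0.02 m/s); the robot touches nothing.
It fails at once if the green start button is pressed (more than 2 mm) (value of joint start above 0.002 m).
It fails at once if the blue reset button is pressed (more than 2 mm) (value of joint reset above 0.002 m).
It fails at once if the rocker is switched off while the emergency stop is out (value of joint rocker above 0.16 rad and value of joint estop below 0.003 m).
It fails at once if a cube or the cup is moved by more than 12 mm, or lifted (distance of any of cube_red, cube_blue, cube_yellow, cup from where it was at the start of the episode above 0.012 m).
It also fails if it takes over 42 s, if anything falls off the work surface, if the arm or the gripper's body presses on something with over 40 N, if the wrist force passes 120 N, or if a joint passes its speed limit or range.

### The arm

A 6-joint arm with a two-finger parallel gripper is mounted at the origin on the work surface. World frame = base frame: x ahead of the robot, y to its left, z up, the work surface at z = 0. Lengths are in m, angles in rad, forces in N, time in s.
With the tool pointing down it reaches from about 0.25 to 0.8 m from the base axis. Payload 3.9 kg.
Tool frame: the origin (TCP) lies midway between the tips of the shut fingers; the grasp point (between the pads) lies 19 mm behind it; z points along the fingers, y is the direction in which the jaws open and shut (so a half turn about z gives the same grasp; the last joint's range is limited). The gripper opens to 85 mm and grips with 20 to 120 N. Pads are 22 mm wide; open, the fingers measure 114 mm over their backs; the gripper's body (76 mm by 85 mm) begins 54 mm behind the grasp point. The pads swing forward as they close: fully open they stand 13 mm farther back than shut.
Start: joints at [0, 0.26, -0.138, 1.173, 0, 1.571], TCP at [0.525, -0, 0.196] pointing down, gripper open.
Joint ranges: [-2.78, 2.78], [-0.83, 1.72], [-1.28, 1.37], [-1.9, 2.12], [-1.57, 1.48], [-3.14, 3.14]. Speed limits (rad/s): [2.57, 2.57, 3.14, 3.14, 3.14, 3.14].

### API

Orientations are given as a unit quaternion [x, y, z, w].
In Python, from cell import read_state, read_camera, get_calibration, finish_job gives the robot as it stands.
- The arm moves only by the tool arm_command, never from a script. Its argument "rows" is a list of rows, each a list of 3 entries, a list of its own where there are three numbers: the shift along the tool's x, y, z in mm, then the turn about the tool's z in degrees, then the closure in counts, from 0 (fully open) to 255 (shut). A call has 1 to 12 rows; each row shifts and turns the commanded pose from where the row before left it, along the tool's axes as they then stand; what a row does not reach is not made up. A row lasts 1/8 s, in which the tool goes at most 62.5 mm and 10.7 degrees, less where a joint would pass 70% of its speed; a pose out of reach is approached as far as the arm can. A call is refused whole if a number of a shift passes 62.5 or a number of a turn 10.7, either way. A call with a gripper value outside its range is refused whole. The fingers move at their own pace and stop on an object; "squeeze" is the grip in N (left out, the last holds). Time passes only in rows, so rows that do not move let the fingers close. It gives the time, the measured TCP pose, the force and the opening at its end, in the units of the state.
- read_state(): the state, without advancing time (a new reading comes with each control period).
- read_camera(name): name is "scene" or "side" or "wrist"; returns the picture (400x640x3 uint8, blue, green, red); there is no depth.
- get_calibration(name): a dict with "fx", "fy", "cx", "cy" (pixels), "D" ([k1, k2, p1, p2, k3] as OpenCV has them; the pictures are not rectified), "R" (3x3) and "t" (3): a world point X has camera coordinates R X + t. Camera axes: x right, y down, z forward; pixel columns grow to the right and rows downward; lengths in m; the calibration is good to about 2 mm. A picture is of the moment at which its call begins: read the wrist's pose just before it. get_calibration takes no time and is no camera call; for the wrist camera it gives the pose at the moment of the call.
- finish_job(): hands the job in, once; it reports no verdict.
The state is a dict: "t": time; "joint_pos": joint angles; "qvel": joint speeds; "effort": joint torques, N m; "position": TCP position; "tcp_rot": TCP orientation; "ft_force": force on the tool from outside, world axes, zero at the start; "ft_torque": the same for the moment, N m; "opening": finger opening in m.
Only numpy, scipy, OpenCV 4.12 (cv2) and the standard library are available. Lean on these libraries where they do the work, as an engineer would, in place of code of your own. Each camera call takes 0.05 s, during which the arm holds its last target.

## Working session

There is one attempt and no reset: what is moved stays moved. The work goes in short steps, Python scripts to look and compute and a tool call to move; the robot and the scene stay as the last step left them, time stands still between calls to the robot, and variables do not carry over. Pictures are saved under pics/ and viewed, and the job is handed in when it is done.

Besides the shell and the picture viewer there is one more tool, called after "Call:" by a JSON object that holds its "fn" and its "kwargs". arm_command: Moves the arm, as the interface text tells. Its arguments: {"type":"object","properties":{"rows":{"type":"array","items":{"type":"array"}},"squeeze":{"type":"number"}},"required":["rows"]}

```bash
mkdir -p pics; ls; python3 - <<'E'
from cell import *
import cv2
s=read_state();print(s['t'],s['position'],s['tcp_rot'],s['ft_force'],s['opening'])
for n in ['scene','side','wrist']:
    cv2.imwrite(f'pics/{n}0.png',read_camera(n)); c=get_calibration(n); print(n,c)
E
```

```text
pics
0.0 [ 5.24241967e-01 -3.08940284e-06  1.94773733e-01] [ 7.07103979e-01  7.07108933e-01 -6.81419861e-04 -6.74695197e-04] [ 0.82741274  0.20868567 -0.11455568] 0.0853959161928221
scene {'fx': 460.8903068010917, 'fy': 460.8903068010917, 'cx': 329.87970127706564, 'cy': 205.95746095524282, 'D': array([-0.11987694,  0.        ,  0.        ,  0.        ,  0.        ]), 'R': array([[-0.61245953,  0.7904932 , -0.00371873],
       [ 0.65028366,  0.50114183, -0.57095361],
       [-0.44947133, -0.35210421, -0.8209739 ]]), 't': array([ 0.32914192, -0.39879373,  1.55932669])}
side {'fx': 459.47226509575165, 'fy': 459.47226509575165, 'cx': 317.65654868964333, 'cy': 191.1087502027741, 'D': array([0.02837651, 0.        , 0.        , 0.        , 0.        ]), 'R': array([[ 0.98402617, -0.1777526 , -0.00982375],
       [-0.11649148, -0.60119722, -0.79056413],
       [ 0.13461882,  0.77908017, -0.61230046]]), 't': array([-0.57865666,  0.19011767,  0.78360477])}
wrist {'fx': 296.870422650955, 'fy': 296.870422650955, 'cx': 324.5161410132184, 'cy': 202.40881517114062, 'D': array([-0.04201761,  0.        ,  0.        ,  0.        ,  0.        ]), 'R': array([[ 9.99999618e-01,  1.02184871e-04, -8.68214607e-04],
       [ 3.47001578e-04, -9.57952748e-01,  2.86925797e-01],
       [-8.02389093e-04, -2.86925988e-01, -9.57952417e-01]]), 't': array([-0.52412185, -0.03848229,  0.37928289])}
```

View pics/scene0.png

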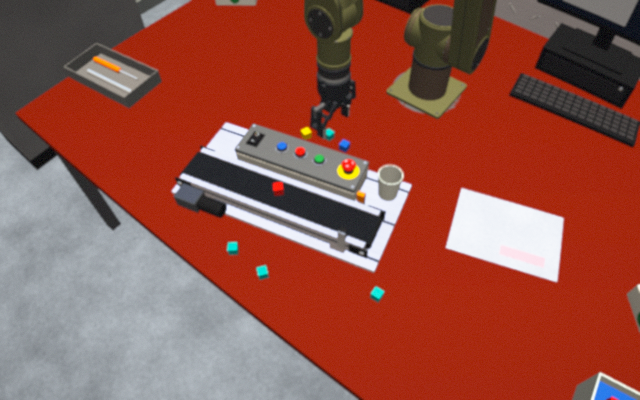

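View pics/side0.png

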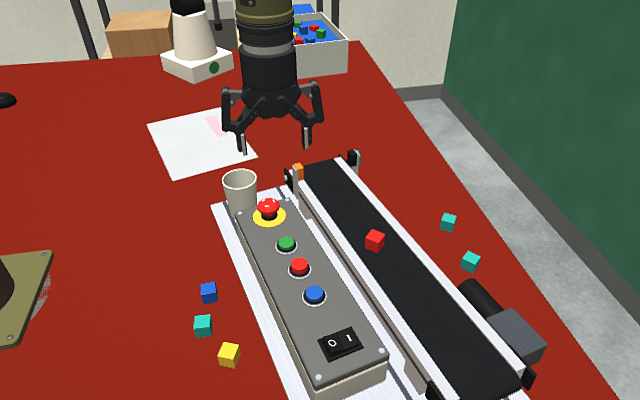

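View pics/wrist0.png

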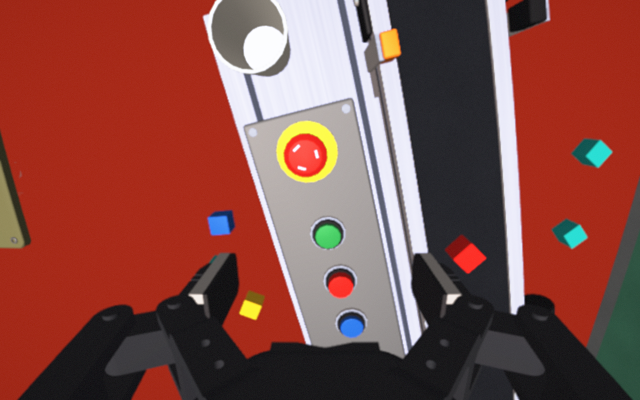

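The scene image shows the estop at about (347,170), green (319,159), red stop (300,152), blue (282,147) and the rocker at (257,139). In the side image they are at (268,208), (286,243), (299,267), (314,295) and (340,343), with the ring half facing front (the left half). The wrist image shows the estop at (306,155), green (328,234) and stop (340,284). Next I'll measure the caps by colour and fit the station pose.

```bash
cat > h.py <<'E'
import numpy as np, cv2
from cell import *
from scipy.optimize import least_squares
def proj(c,X):
    X=np.atleast_2d(X).astype(float); rv,_=cv2.Rodrigues(c['R']); K=np.array([[c['fx'],0,c['cx']],[0,c['fy'],c['cy']],[0,0,1]])
    return cv2.projectPoints(X,rv,c['t'],K,np.array(c['D']))[0][:,0]
def W(p,L):
    x,y,a=p; L=np.atleast_2d(L); c,s=np.cos(a),np.sin(a)
    return np.c_[x+c*L[:,0]-s*L[:,1], y+s*L[:,0]+c*L[:,1], L[:,2]]
E
python3 - <<'E'
import numpy as np,cv2
for n,(x0,y0,x1,y1) in dict(scene=(220,110,380,210),side=(220,180,400,400),wrist=(230,90,410,350)).items():
    im=cv2.imread(f'pics/{n}0.png')
    c=im[y0:y1,x0:x1]; k=min(800/c.shape[1],600/c.shape[0]); k=int(k); print(n,k)
    cv2.imwrite(f'pics/{n}0z.png',cv2.resize(c,None,fx=k,fy=k,interpolation=cv2.INTER_CUBIC))
    h=cv2.cvtColor(im,cv2.COLOR_BGR2HSV).astype(int)
    H,S,V=h[...,0],h[...,1],h[...,2]
    for name,m in dict(red=((H<8)|(H>172))&(S>170)&(V>170),green=(abs(H-65)<15)&(S>110)&(V>60),blue=(abs(H-110)<12)&(S>130)&(V>80),yellow=(abs(H-29)<6)&(S>150)&(V>150)).items():
        mm=np.zeros(m.shape,np.uint8); mm[y0:y1,x0:x1]=m[y0:y1,x0:x1]
        q,l,st,ce=cv2.connectedComponentsWithStats(mm)
        for i in range(1,q):
            if st[i,4]>25: print(n,name,st[i],ce[i].round(2))
E
```

```text
scene 5
scene red [279 117  16   8  43] [286.53 120.51]
scene red [331 117  13  11  38] [338.08 122.26]
scene red [339 117  18  23  92] [347.74 127.47]
scene red [349 118  27  28 167] [361.65 133.91]
scene red [280 124  18   9  55] [288.45 128.49]
scene red [369 126  11  10  27] [374.78 130.48]
scene red [327 138  12  10  30] [333.   143.03]
scene red [349 143  31  17 173] [364.71 150.86]
scene red [296 148   9   7  55] [299.75 151.  ]
scene red [342 159  14  12  84] [348.3 165.2]
scene red [370 159  10  12  40] [374.28 164.72]
scene red [273 182  10   9  85] [277.45 186.05]
scene green [315 155   9   8  61] [318.93 158.54]
scene blue [340 140   9  11  74] [343.95 144.97]
scene blue [277 142  10   8  60] [281.45 145.78]
scene yellow [301 127  10   9  58] [305.52 131.12]
scene yellow [337 165  22  14 163] [347.64 172.93]
side 2
side red [257 198  22  15 225] [267.76 205.48]
side red [366 229  19  14 166] [374.72 235.63]
side red [291 258  17  13 164] [298.64 263.58]
side green [278 237  17  13 170] [285.68 242.94]
side blue [305 285  19  17 229] [313.73 293.04]
side yellow [253 208  3
[... 268 characters left out ...]
40.07 162.83]
wrist red [230 171  37  89 842] [246.82 216.19]
wrist red [241 173   9   8  28] [245.29 177.07]
wrist red [230 203  11  15  52] [234.83 208.94]
wrist red [262 242   9  15  40] [266.88 247.38]
wrist red [257 254  20  15  83] [267.61 261.49]
wrist red [249 257   7  12  28] [251.96 262.79]
wrist red [239 264   6  14  27] [241.07 270.41]
wrist red [253 268  14  11  39] [259.69 272.85]
wrist red [328 276  25  22 402] [340.25 286.2 ]
wrist green [315 224  26  25 513] [327.59 235.68]
wrist blue [230 211   4  20  40] [230.82 220.8 ]
wrist blue [340 316  24  22 399] [351.3  326.28]
wrist yellow [ 277  122   60   60 1301] [308.72 146.93]
wrist yellow [240 300  21  19 259] [249.96 309.4 ]
```

```bash
cat > fit.py <<'E'
from h import *
cal={n:get_calibration(n) for n in ['scene','side','wrist']}
L={'e':(0,.145,.1125),'g':(0,.058,.0935),'s':(0,0,.098),'b':(0,-.058,.0935)}
obs={'scene':dict(g=(318.9,158.0),s=(299.75,151),b=(281.45,145.5)),
 'side':dict(g=(285.7,242.5),s=(298.7,263.6),b=(313.7,292.5)),
 'wrist':dict(e=(305.15,154.7),g=(327.6,235.2),s=(340.3,286.2),b=(351.3,326.3))}
def res(p,ns):
    r=[]
    for n in ns:
        k=list(obs[n]); r+=list((proj(cal[n],W(p,[L[i] for i in k]))-np.array([obs[n][i] for i in k])).ravel())
    return np.array(r)
for ns in (['scene'],['side'],['wrist'],['scene','side','wrist']):
    r=least_squares(res,[.6,0,.2],args=(ns,),loss='soft_l1'); print(ns,r.x.round(4),np.degrees(r.x[2]).round(2)); 
print(r.fun.reshape(-1,2).round(1))
p=r.x
print('pose',p); print(W(p,list(L.values())+[(-.016,-.145,.092)]).round(4))
for n in cal:
    im=cv2.imread(f'pics/{n}0.png')
    pts=list(L.values())+[(-.016,-.145,.092),(.055,.185,.08),(-.055,.185,.08),(-.055,-.185,.08),(.055,-.185,.08),(-.026,-.127,.083),(-.026,-.163,.083)]
    k=3; x0,y0,x1,y1=dict(scene=(220,110,400,210),side=(220,180,400,380),wrist=(230,90,410,290))[n]
    z=cv2.resize(im[y0:y1,x0:x1],None,fx=k,fy=k)
    for q in proj(cal[n],W(p,pts)):
        cv2.circle(z,(int((q[0]-x0+.5)*k),int((q[1]-y0+.5)*k)),3,(255,255,0),1)
    cv2.imwrite(f'pics/{n}0o.png',z)
E
python3 fit.py; python3 -c "
import cv2,numpy as np
a=[cv2.imread(f'pics/{n}0o.png') for n in('scene','side','wrist')]
cv2.imwrite('pics/o1.png',a[1]);"
```

```text
['scene'] [ 0.5423 -0.1008  0.2421] 13.87
['side'] [ 0.5402 -0.1053  0.2399] 13.75
['wrist'] [ 0.5411 -0.1034  0.2364] 13.55
['scene', 'side', 'wrist'] [ 0.5409 -0.1035  0.2353] 13.48
[[-0.5 -0.5]
 [-0.3 -1. ]
 [-0.4 -0.7]
 [ 0.4 -1.2]
 [ 0.3 -0.6]
 [ 0.1 -0.9]
 [-0.2 -0.1]
 [-0.   0.1]
 [-0.1 -0.2]
 [-0.3  0.6]]
pose [ 0.540869   -0.1034664   0.23533915]
[[ 0.5071  0.0375  0.1125]
 [ 0.5273 -0.0471  0.0935]
 [ 0.5409 -0.1035  0.098 ]
 [ 0.5544 -0.1599  0.0935]
 [ 0.5591 -0.2482  0.092 ]]
```

View pics/side0o.png

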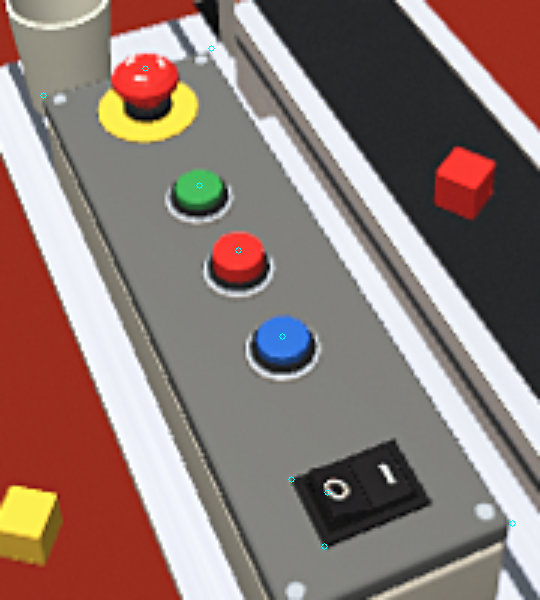

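View pics/wrist0o.png

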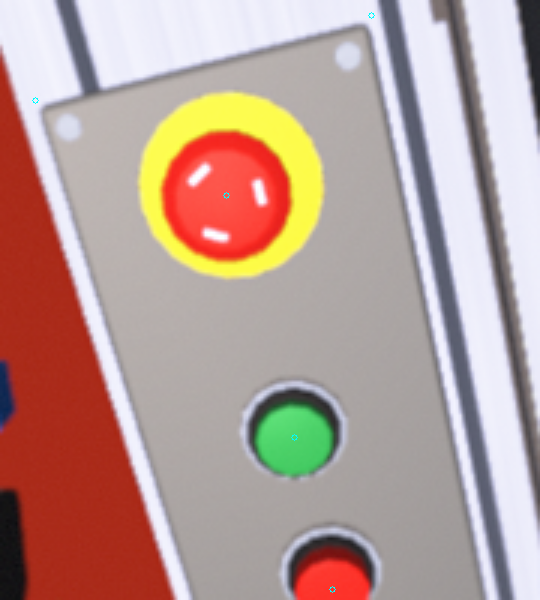

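View pics/scene0o.png

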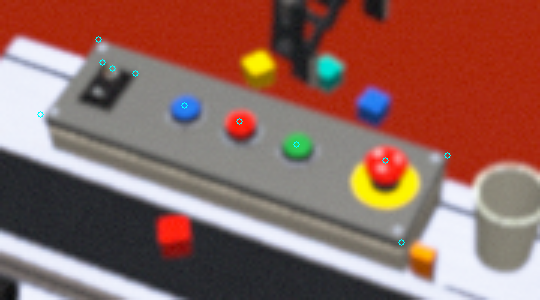

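The single-camera and joint fits agree to about 2 mm, and the overlaid points fall on the caps. First I'll shut the fingers and move above the stop button, staying high and aligning the yaw.

Call:
{"fn": "arm_command", "kwargs": {"rows": [[[-26, 4, 0], 0, 255], [[-26, 4, 0], 0, 255], [[-26, 4, 0], 0, 255], [[-25, 4, 0], 0, 255], [[0, 0, 20], -7, 255], [[0, 0, 20], -6.5, 255], [[0, 0, 10], 0, 255], [[0, 0, 0], 0, 255]], "squeeze": 20}}

```text
t: 1.15
position: [0.5402, -0.1028, 0.1448]
tcp_rot: [0.62, 0.785, -0.0, -0.001]
ft_force: [0.8, 0.2, 0.4]
opening: -0.0001
```

```bash
cat > look.py <<'E'
import sys
from h import *
from scipy.spatial.transform import Rotation as Ro
p=np.array([0.5409,-0.1035,0.2353])
def main(tag,show=('side','wrist')):
    s=read_state(); R=Ro.from_quat(s['tcp_rot']).as_matrix()
    print('t',s['t'],'pos',s['position'].round(4),'F',np.round(s['ft_force'],2),'op',round(s['opening'],4),'xaxis yaw',np.degrees(np.arctan2(R[1,0],R[0,0])).round(2),'z',R[:,2].round(4))
    for nm,l in dict(stop=(0,0,.098),estop=(0,.145,.113),ring=(-.016,-.145,.092)).items():
        print(nm,'shift tool mm',(R.T@(W(p,l)[0]-s['position'])*1000).round(1))
    for n in show: cv2.imwrite(f'pics/{n}_{tag}.png',read_camera(n))
if __name__=='__main__': main(sys.argv[1],sys.argv[2:])
E
python3 look.py a side wrist scene
```

```text
t 1.15 pos [ 0.5402 -0.1028  0.1448] F [0.83 0.21 0.41] op -0.0001 xaxis yaw 103.41 z [-2.e-03  4.e-04 -1.e+00]
stop shift tool mm [-0.9  0.6 46.8]
estop shift tool mm [144.1   0.4  31.9]
ring shift tool mm [-145.9  -15.2   52.7]
```

View pics/side_a.png

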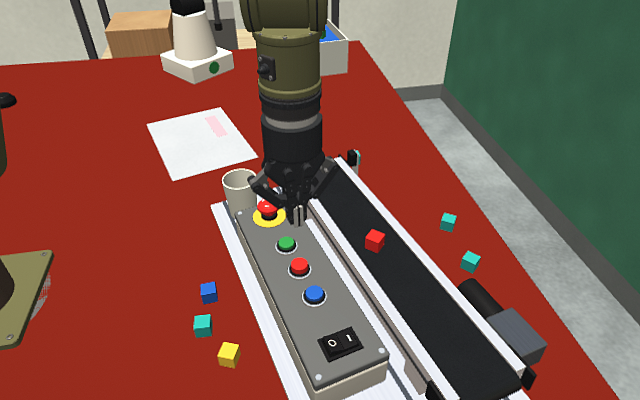

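View pics/wrist_a.png

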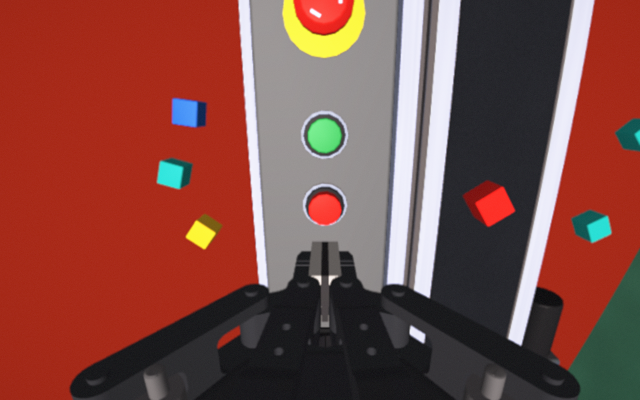

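The side image shows the shut fingertips at about (299,222), behind the red cap. The wrist image shows them centred on the midline, pointing to a spot near the red cap at (325,208). I'll check this by projecting the TCP.

```bash
python3 - <<'E'
from h import *
s=read_state(); P=s['position']
for n in ('side','wrist','scene'):
    c=get_calibration(n); print(n,proj(c,[P,P-[0,0,.047],[.5409,-.1035,.098]]).round(1))
E
```

```text
side [[298.4 240.1]
 [299.4 262.1]
 [299.1 263. ]]
wrist [[325.1 229.8]
 [324.9 207.7]
 [323.9 207.5]]
scene [[298.3 138.2]
 [299.3 149.9]
 [299.4 150. ]]
```

```bash
python3 - <<'E'
from h import *
a=cv2.imread('pics/side_a.png')[170:290,240:360]; b=cv2.imread('pics/wrist_a.png')[180:340,265:385];c=cv2.imread('pics/scene_a.png')[90:190,250:350]
z=[cv2.resize(i,(380,int(i.shape[0]*380/i.shape[1])),interpolation=cv2.INTER_CUBIC) for i in (a,b)]
h=max(i.shape[0] for i in z); z=[cv2.copyMakeBorder(i,0,h-i.shape[0],0,0,0) for i in z]
cv2.imwrite('pics/z1.png',np.hstack(z)); cv2.imwrite('pics/z2.png',cv2.resize(c,None,fx=5,fy=5))
E
```

```text
(no output)
```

View pics/z1.png

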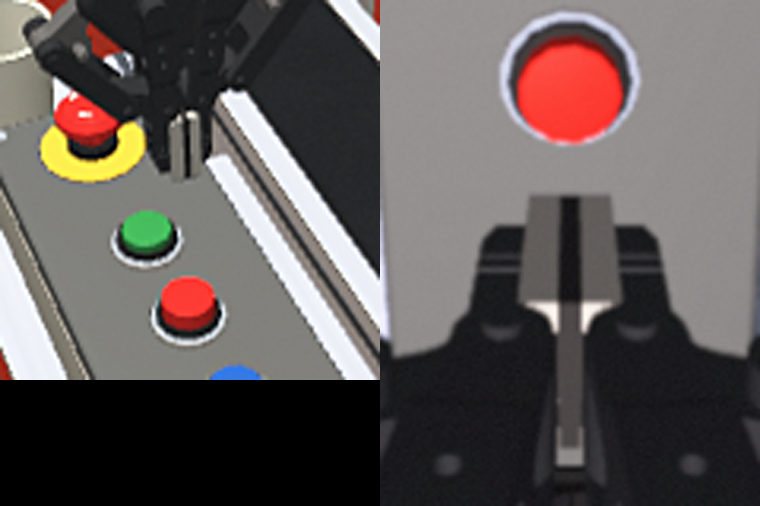

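View pics/z2.png

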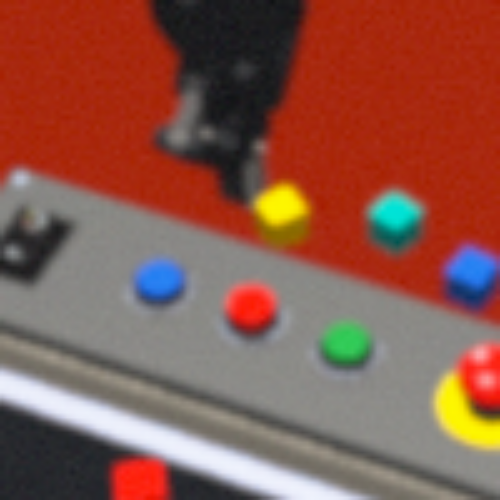

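```bash
python3 - <<'E'
from h import *
s=read_state(); P=s['position']
c=get_calibration('side')
for z in (.195,.208,.22,.235): print('open',z,proj(c,[[.524-.043,0,z],[.524+.043,0,z]]).round(1).tolist())
for n in('side','scene','wrist'):
  for dz in (0,.01,.02,.03): print(n,dz,[proj(get_calibration(n),[P+[0.0025,-.0107,dz],P+[-.0025,.0107,dz]]).round(1).tolist()])
print(s['joint_pos'].round(3))
E
```

```text
open 0.195 [[250.0, 178.4], [303.6, 172.4]]
open 0.208 [[249.2, 171.8], [303.4, 165.8]]
open 0.22 [[248.4, 165.4], [303.2, 159.5]]
open 0.235 [[247.4, 157.4], [302.9, 151.5]]
side 0 [[[301.1, 244.9], [295.7, 235.5]]]
side 0.01 [[[300.9, 239.9], [295.4, 230.6]]]
side 0.02 [[[300.7, 234.9], [295.2, 225.6]]]
side 0.03 [[[300.4, 229.8], [294.9, 220.6]]]
scene 0 [[[294.7, 136.9], [302.0, 139.4]]]
scene 0.01 [[[294.5, 134.4], [301.8, 136.8]]]
scene 0.02 [[[294.2, 131.7], [301.6, 134.2]]]
scene 0.03 [[[294.0, 129.1], [301.4, 131.6]]]
wrist 0 [[[325.0, 245.3], [325.2, 213.7]]]
wrist 0.01 [[[325.1, 252.1], [325.3, 219.1]]]
wrist 0.02 [[[325.1, 259.6], [325.3, 225.0]]]
wrist 0.03 [[[325.2, 268.0], [325.4, 231.7]]]
[-0.188  0.328 -0.171  1.07  -0.     1.148]
```

The tips look about 30 mm higher than the reported TCP in all three views, so contact will be found by force. I'll go down in steps.

Call:
{"fn": "arm_command", "kwargs": {"rows": [[[-1, 0.5, 18], 0, 255], [[0, 0, 18], 0, 255], [[0, 0, 0], 0, 255]]}}

```text
t: 1.68
position: [0.541, -0.1036, 0.1092]
tcp_rot: [0.619, 0.785, -0.0, -0.001]
ft_force: [0.1, 0.1, -0.0]
opening: 0.0001
```

```bash
python3 look.py b side wrist; python3 - <<'E'
from h import *
a=cv2.imread('pics/side_b.png')[170:290,240:360]; b=cv2.imread('pics/wrist_b.png')[180:340,265:385]
z=[cv2.resize(i,(380,int(i.shape[0]*380/i.shape[1])),interpolation=cv2.INTER_CUBIC) for i in (a,b)]
h=max(i.shape[0] for i in z); z=[cv2.copyMakeBorder(i,0,h-i.shape[0],0,0,0) for i in z]
cv2.imwrite('pics/z3.png',np.hstack(z))
E
```

```text
t 1.675 pos [ 0.541  -0.1036  0.1092] F [ 0.05  0.13 -0.04] op 0.0001 xaxis yaw 103.48 z [-1.6e-03  3.0e-04 -1.0e+00]
stop shift tool mm [ 0.1 -0.1 11.2]
estop shift tool mm [ 1.452e+02 -1.000e-01 -3.700e+00]
ring shift tool mm [-144.9  -16.1   17.1]
```

View pics/z3.png

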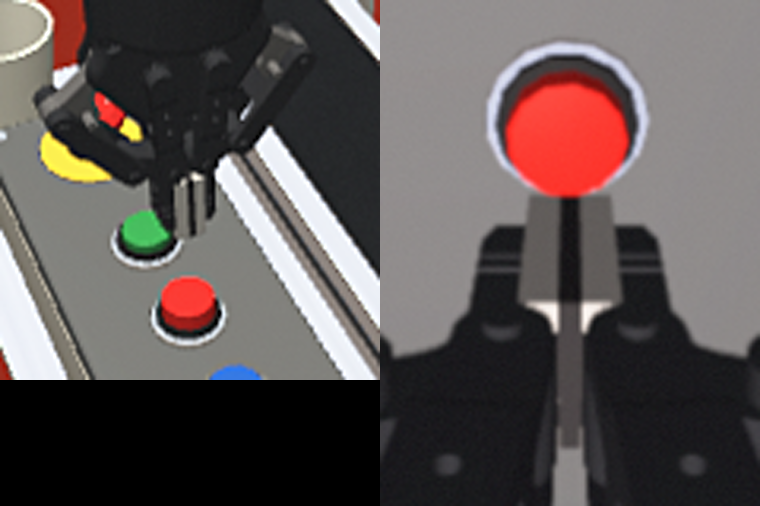

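```bash
python3 - <<'E'
from h import *
s=read_state(); P=s['position']; a=.2356
d=np.array([-np.sin(a),np.cos(a),0])
for n in('side','wrist','scene'):
    im=read_camera(n); cv2.imwrite(f'pics/{n}_c.png',im)
cs,cw,cc=[get_calibration(n) for n in('side','wrist','scene')]
f=lambda q:[proj(cs,P-q[0]*d+[0,0,q[1]])[0,1]-245,proj(cw,P+q[0]*d+[0,0,q[1]])[0,1]-242]
r=least_squares(f,[.01,.02]);print(r.x,r.fun)
for dz in (0,.02,.03): print(dz,proj(cc,P+[0,0,dz]).round(1))
c=cv2.imread('pics/scene_c.png')[90:190,250:350]; cv2.imwrite('pics/z4.png',cv2.resize(c,None,fx=5,fy=5))
E
```

```text
[0.00517215 0.03115826] [ 0.00000000e+00 -1.13686838e-13]
0 [[298.7 147.2]]
0.02 [[298.3 142.2]]
0.03 [[298.1 139.7]]
```

View pics/z4.png

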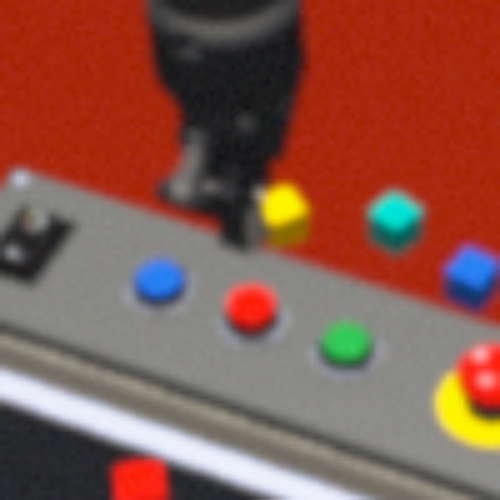

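The tips are about 30 mm behind the reported TCP in the images, with no sideways error. I'll probe down gently.

Call:
{"fn": "arm_command", "kwargs": {"rows": [[[0, 0, 7], 0, 255], [[0, 0, 7], 0, 255], [[0, 0, 0], 0, 255]]}}

```text
t: 2.3
position: [0.5408, -0.1037, 0.0947]
tcp_rot: [0.619, 0.785, -0.0, -0.001]
ft_force: [0.7, 0.1, 0.0]
opening: 0.0001
```

Call:
{"fn": "arm_command", "kwargs": {"rows": [[[0, 0, 8], 0, 255], [[0, 0, 8], 0, 255], [[0, 0, 4], 0, 255], [[0, 0, 0], 0, 255]]}}

```text
t: 2.8
position: [0.5413, -0.1038, 0.0751]
tcp_rot: [0.619, 0.785, -0.0, -0.0]
ft_force: [-0.1, 0.2, -0.2]
opening: 0.0
```

```bash
python3 look.py d side wrist scene; python3 - <<'E'
from h import *
a=cv2.imread('pics/side_d.png')[190:310,240:360]; b=cv2.imread('pics/wrist_d.png')[180:340,265:385]
z=[cv2.resize(i,(380,int(i.shape[0]*380/i.shape[1])),interpolation=cv2.INTER_CUBIC) for i in (a,b)]
h=max(i.shape[0] for i in z); z=[cv2.copyMakeBorder(i,0,h-i.shape[0],0,0,0) for i in z]
cv2.imwrite('pics/z5.png',np.hstack(z))
E
```

```text
t 2.8 pos [ 0.5413 -0.1038  0.0751] F [-0.09  0.23 -0.25] op 0.0 xaxis yaw 103.5 z [-1.1e-03  2.0e-04 -1.0e+00]
stop shift tool mm [  0.4  -0.3 -22.9]
estop shift tool mm [145.4  -0.3 -37.9]
ring shift tool mm [-144.6  -16.4  -17. ]
```

View pics/z5.png

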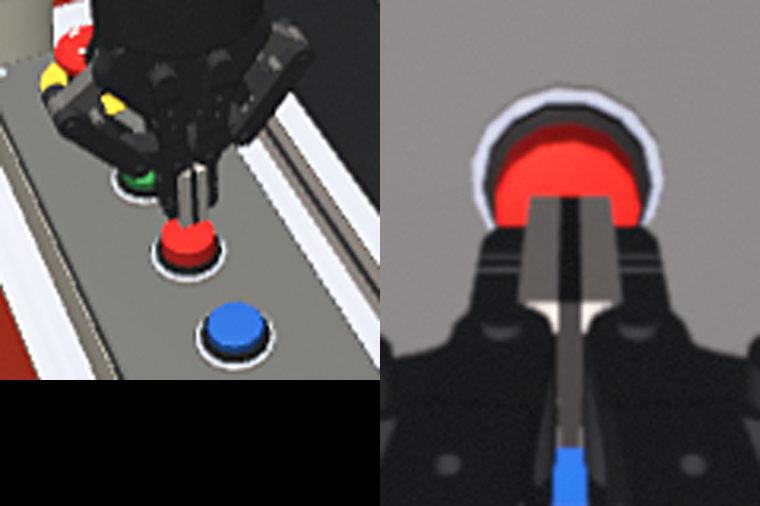

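The side image shows the tips at about (300,259), just above the red cap, and the wrist image shows them over the cap. I'll keep descending.

Call:
{"fn": "arm_command", "kwargs": {"rows": [[[0, 0, 3], 0, 255], [[0, 0, 3], 0, 255], [[0, 0, 0], 0, 255]]}}

```text
t: 3.32
position: [0.5414, -0.1038, 0.0693]
tcp_rot: [0.619, 0.785, -0.0, -0.0]
ft_force: [0.7, -0.1, 0.8]
opening: -0.0002
```

Call:
{"fn": "arm_command", "kwargs": {"rows": [[[0, 0, 2], 0, 255], [[0, 0, 0], 0, 255]]}}

```text
t: 3.58
position: [0.5416, -0.1038, 0.0674]
tcp_rot: [0.619, 0.785, -0.0, -0.0]
ft_force: [-1.0, 0.2, -0.5]
opening: -0.0
```

Call:
{"fn": "arm_command", "kwargs": {"rows": [[[0, 0, 2], 0, 255], [[0, 0, 0], 0, 255]]}}

```text
t: 3.82
position: [0.5416, -0.1038, 0.0654]
tcp_rot: [0.619, 0.785, -0.0, -0.0]
ft_force: [-0.0, 0.1, 0.5]
opening: 0.0003
```

Call:
{"fn": "arm_command", "kwargs": {"rows": [[[0, 0, 2], 0, 255], [[0, 0, 0], 0, 255]]}}

```text
t: 4.08
position: [0.5415, -0.1038, 0.0634]
tcp_rot: [0.619, 0.785, -0.0, -0.0]
ft_force: [-0.1, -0.2, -0.1]
opening: -0.0002
```

Call:
{"fn": "arm_command", "kwargs": {"rows": [[[0, 0, 2], 0, 255], [[0, 0, 0], 0, 255]]}}

```text
t: 4.32
position: [0.5419, -0.1039, 0.0617]
tcp_rot: [0.619, 0.785, 0.0, 0.0]
ft_force: [0.1, 0.2, 1.8]
opening: 0.0001
```

```bash
cat > zoom.py <<'E'
import sys
from h import *
from look import main
tag=sys.argv[1]; x,y=int(sys.argv[2]),int(sys.argv[3])
main(tag,('side','wrist'))
a=cv2.imread(f'pics/side_{tag}.png')[y-60:y+60,x-60:x+60]; b=cv2.imread(f'pics/wrist_{tag}.png')[180:300,265:385]
z=[cv2.resize(i,(390,390),interpolation=cv2.INTER_CUBIC) for i in (a,b)]
cv2.imwrite(f'pics/zz_{tag}.png',np.hstack(z))
E
python3 zoom.py e 300 250
```

```text
t 4.325 pos [ 0.5419 -0.1039  0.0617] F [0.12 0.21 1.83] op 0.0001 xaxis yaw 103.5 z [ 3.e-04 -0.e+00 -1.e+00]
stop shift tool mm [  0.6  -0.8 -36.3]
estop shift tool mm [145.6  -0.8 -51.3]
ring shift tool mm [-144.4  -16.9  -30.3]
```

View pics/zz_e.png

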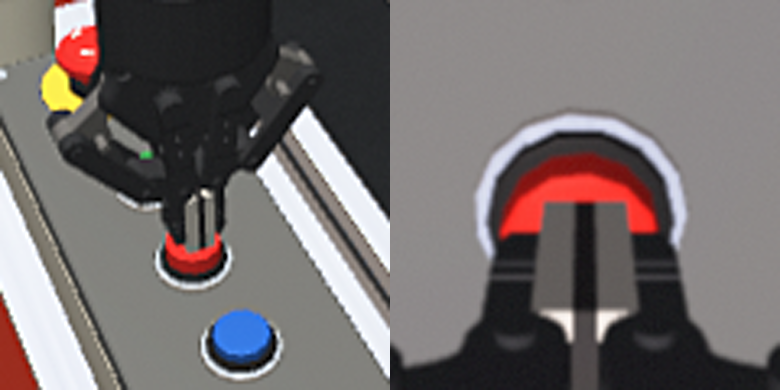

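Contact (1.8 N) comes at a reported z of about 0.062, so the tips are about 36 mm above the reported TCP. The tips are centred on the cap. Now I'll press it in.

Call:
{"fn": "arm_command", "kwargs": {"rows": [[[0, 0, 2], 0, 255], [[0, 0, 1.5], 0, 255], [[0, 0, 0], 0, 255]]}}

```text
t: 4.8
position: [0.5419, -0.1039, 0.0583]
tcp_rot: [0.619, 0.785, 0.0, 0.0]
ft_force: [-0.1, 0.3, 3.9]
opening: -0.0
```

Call:
{"fn": "arm_command", "kwargs": {"rows": [[[0, 0, 1.5], 0, 255], [[0, 0, 1], 0, 255], [[0, 0, 0], 0, 255]]}}

```text
t: 5.18
position: [0.542, -0.1039, 0.0572]
tcp_rot: [0.619, 0.785, 0.0, 0.001]
ft_force: [-3.7, 0.3, 13.3]
opening: 0.0006
```

It's on the hard stop (13 N, travel ended). I'll hold for a moment, then lift clear and look at the button.

Call:
{"fn": "arm_command", "kwargs": {"rows": [[[0, 0, 0], 0, 255], [[0, 0, -5], 0, 255], [[0, 0, -15], 0, 255], [[0, 0, -25], 0, 255], [[0, 0, 0], 0, 255]]}}

```text
t: 5.8
position: [0.5434, -0.1042, 0.1025]
tcp_rot: [0.619, 0.785, 0.001, 0.002]
ft_force: [-0.2, 0.1, 0.9]
opening: 0.0001
```

```bash
python3 zoom.py f 290 250
```

```text
t 5.8 pos [ 0.5434 -0.1042  0.1025] F [-0.16  0.11  0.94] op 0.0001 xaxis yaw 103.5 z [ 3.7e-03 -7.0e-04 -1.0e+00]
stop shift tool mm [ 1.2 -2.3  4.5]
estop shift tool mm [146.2  -2.2 -10.7]
ring shift tool mm [-143.7  -18.3   10.7]
```

View pics/zz_f.png

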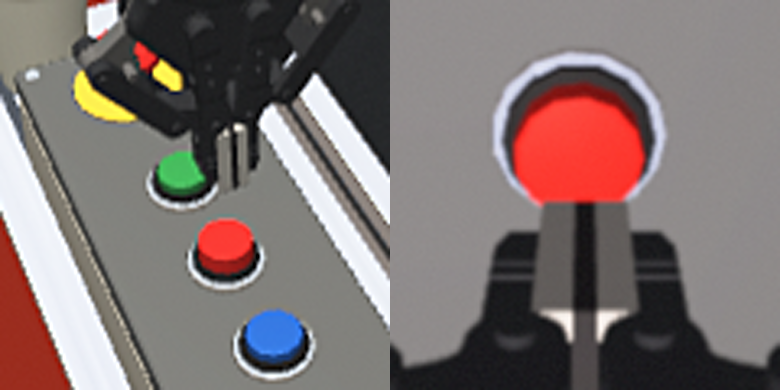

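The stop button is back out (side image: red cap raised at about (299,265)). Next is the emergency stop, with the tips about 25 mm above its top.

Call:
{"fn": "arm_command", "kwargs": {"rows": [[[20, -2, 0], 0, 255], [[40, 0, 0], 0, 255], [[40, 0, 0], 0, 255], [[30, 0, 0], 0, 255], [[16, 0, 0], 0, 255], [[0, 0, 0], 0, 255]]}}

```text
t: 6.65
position: [0.5049, 0.0385, 0.1002]
tcp_rot: [0.618, 0.786, -0.0, -0.0]
ft_force: [-0.3, -0.5, 0.2]
opening: 0.0003
```

```bash
python3 zoom.py g 270 200
```

```text
t 6.65 pos [0.5049 0.0385 0.1002] F [-0.33 -0.47  0.22] op 0.0003 xaxis yaw 103.62 z [-1.e-03 -4.e-04 -1.e+00]
stop shift tool mm [-146.5    1.6    2.2]
estop shift tool mm [ -1.5   1.9 -12.8]
ring shift tool mm [-291.5  -14.8    8.3]
```

View pics/zz_g.png

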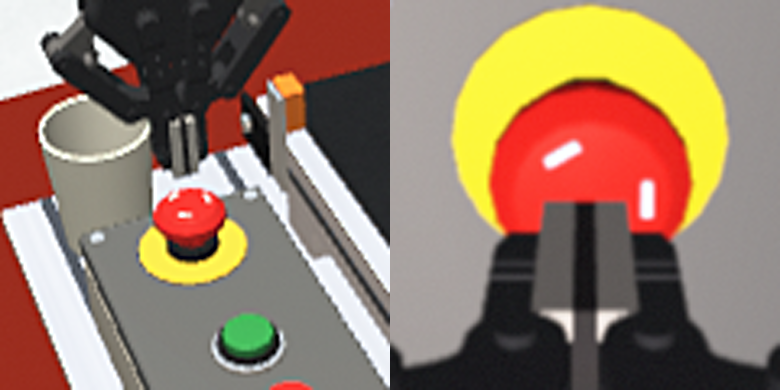

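The side image shows the tips directly above the mushroom at (268,205), clear of the cup. Descending.

Call:
{"fn": "arm_command", "kwargs": {"rows": [[[-1.5, 2, 8], 0, 255], [[0, 0, 8], 0, 255], [[0, 0, 4], 0, 255], [[0, 0, 2], 0, 255], [[0, 0, 0], 0, 255]]}}

```text
t: 7.38
position: [0.5079, 0.0366, 0.0785]
tcp_rot: [0.619, 0.785, -0.0, -0.0]
ft_force: [0.3, 0.5, -0.2]
opening: 0.0001
```

Call:
{"fn": "arm_command", "kwargs": {"rows": [[[0, 0, 2], 0, 255], [[0, 0, 2], 0, 255], [[0, 0, 1], 0, 255], [[0, 0, 0], 0, 255]]}}

```text
t: 7.88
position: [0.5085, 0.0367, 0.0745]
tcp_rot: [0.619, 0.785, 0.0, 0.001]
ft_force: [0.2, -0.3, 5.2]
opening: 0.0001
```

Call:
{"fn": "arm_command", "kwargs": {"rows": [[[0, 0, 1.5], 0, 255], [[0, 0, 1.5], 0, 255], [[0, 0, 1.5], 0, 255], [[0, 0, 0], 0, 255]]}}

```text
t: 8.38
position: [0.5085, 0.0367, 0.0709]
tcp_rot: [0.619, 0.785, 0.001, 0.001]
ft_force: [-3.4, -0.7, 12.5]
opening: 0.0002
```

Call:
{"fn": "arm_command", "kwargs": {"rows": [[[0, 0, 1], 0, 255], [[0, 0, 0.5], 0, 255], [[0, 0, 0], 0, 255]]}}

```text
t: 8.75
position: [0.5087, 0.0367, 0.0708]
tcp_rot: [0.619, 0.785, 0.001, 0.001]
ft_force: [-6.8, -0.4, 22.1]
opening: -0.0
```

It's on the hard stop (22 N, no more travel). Lifting straight up and checking.

Call:
{"fn": "arm_command", "kwargs": {"rows": [[[0, 0, -5], 0, 255], [[0, 0, -12], 0, 255], [[0, 0, -20], 0, 255], [[0, 0, 0], 0, 255]]}}

```text
t: 9.25
position: [0.5096, 0.0368, 0.1061]
tcp_rot: [0.619, 0.785, 0.001, 0.001]
ft_force: [0.3, 0.4, -0.0]
opening: -0.0001
```

```bash
python3 zoom.py i 270 200
```

```text
t 9.25 pos [0.5096 0.0368 0.1061] F [ 0.28  0.44 -0.01] op -0.0001 xaxis yaw 103.5 z [ 3.4e-03  2.0e-04 -1.0e+00]
stop shift tool mm [-143.7   -2.4    8.1]
estop shift tool mm [ 1.3 -2.2 -6.9]
ring shift tool mm [-288.7  -18.4   14.2]
```

View pics/zz_i.png

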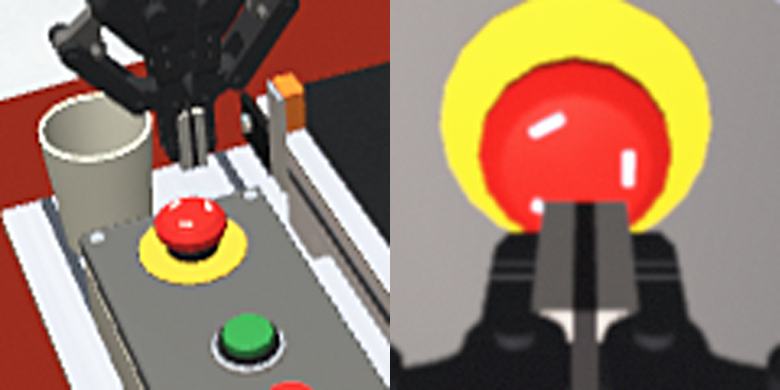

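The mushroom now sits visibly lower (side image, about (268,210) against (268,205) before) and the cup hasn't moved. Next I'll cross at height to the rocker's ring half.

Call:
{"fn": "arm_command", "kwargs": {"rows": [[[-25, -5, 0], 0, 255], [[-45, -5, 0], 0, 255], [[-45, -5, 0], 0, 255], [[-45, -3, 0], 0, 255], [[-45, 0, 0], 0, 255], [[-40, 0, 0], 0, 255], [[-28, 0, 0], 0, 255], [[-15, 0, 0], 0, 255], [[0, 0, 0], 0, 255]]}}

```text
t: 10.48
position: [0.5574, -0.2478, 0.1038]
tcp_rot: [0.619, 0.785, -0.0, -0.001]
ft_force: [-0.0, 0.3, 0.2]
opening: -0.0
```

```bash
python3 zoom.py j 330 330
```

```text
t 10.475 pos [ 0.5574 -0.2478  0.1038] F [-0.03  0.26  0.2 ] op -0.0 xaxis yaw 103.44 z [-1.1e-03  8.0e-04 -1.0e+00]
stop shift tool mm [144.2  17.5   5.9]
estop shift tool mm [289.2  17.4  -9. ]
ring shift tool mm [-0.8  1.6 11.8]
```

View pics/zz_j.png

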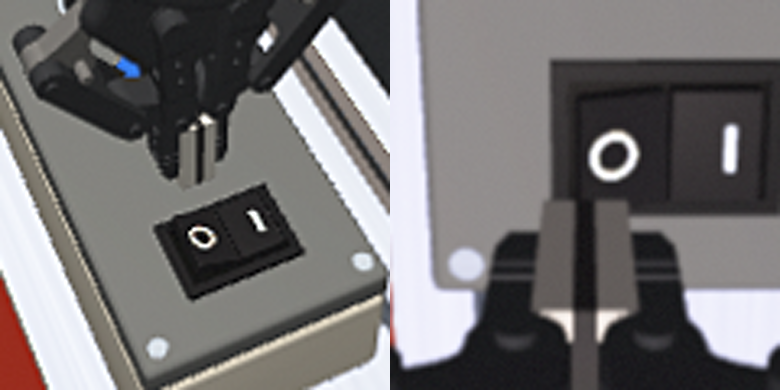

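View pics/wrist_j.png

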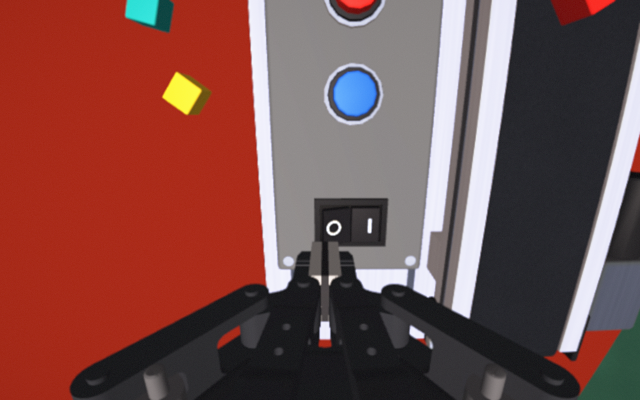

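The side image shows the tips above the ring half at (333,328). In the wrist image the tip axis at column 325 is about 19 mm in front of the rocker's pivot (frame centre at column 351), so I'll move 2 mm inward and descend.

Call:
{"fn": "arm_command", "kwargs": {"rows": [[[-1, 2, 12], 0, 255], [[0, 0, 14], 0, 255], [[0, 0, 10], 0, 255], [[0, 0, 5], 0, 255], [[0, 0, 0], 0, 255]]}}

```text
t: 11.2
position: [0.5595, -0.2479, 0.063]
tcp_rot: [0.619, 0.785, -0.0, -0.001]
ft_force: [0.0, -0.8, 0.4]
opening: 0.0002
```

```bash
python3 zoom.py k 330 330
```

```text
t 11.2 pos [ 0.5595 -0.2479  0.063 ] F [ 0.03 -0.82  0.4 ] op 0.0002 xaxis yaw 103.5 z [-1.e-03  5.e-04 -1.e+00]
stop shift tool mm [144.8  15.6 -34.9]
estop shift tool mm [289.8  15.6 -49.8]
ring shift tool mm [ -0.2  -0.4 -29. ]
```

View pics/zz_k.png

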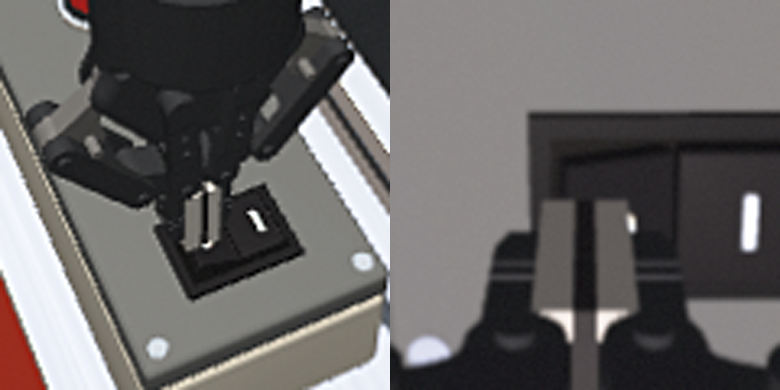

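The tips are over the ring half and about 6 mm above it (side image at about (332,332)). Pressing in small steps.

Call:
{"fn": "arm_command", "kwargs": {"rows": [[[0, 0, 3], 0, 255], [[0, 0, 2], 0, 255], [[0, 0, 2], 0, 255], [[0, 0, 1], 0, 255], [[0, 0, 0], 0, 255]]}}

```text
t: 11.92
position: [0.5595, -0.2483, 0.0557]
tcp_rot: [0.619, 0.785, -0.0, -0.0]
ft_force: [-2.6, -0.1, 3.5]
opening: -0.0002
```

Call:
{"fn": "arm_command", "kwargs": {"rows": [[[0, 0, 1.5], 0, 255], [[0, 0, 1.5], 0, 255], [[0, 0, 1], 0, 255], [[0, 0, 0], 0, 255]]}}

```text
t: 12.42
position: [0.5597, -0.2482, 0.0517]
tcp_rot: [0.619, 0.785, -0.0, -0.0]
ft_force: [-3.0, -0.5, 3.9]
opening: 0.0001
```

Call:
{"fn": "arm_command", "kwargs": {"rows": [[[0, 0, 1.5], 0, 255], [[0, 0, 1], 0, 255], [[0, 0, 0], 0, 255]]}}

```text
t: 12.8
position: [0.5599, -0.2483, 0.0515]
tcp_rot: [0.619, 0.785, 0.0, 0.001]
ft_force: [-6.2, 0.1, 17.5]
opening: -0.0002
```

Call:
{"fn": "arm_command", "kwargs": {"rows": [[[0, 0, 0.7], 0, 255], [[0, 0, 0], 0, 255], [[0, 0, -4], 0, 255], [[0, 0, -12], 0, 255], [[0, 0, -25], 0, 255], [[0, 0, -30], 0, 255], [[0, 0, 0], 0, 255]]}}

```text
t: 13.68
position: [0.5624, -0.2489, 0.122]
tcp_rot: [0.619, 0.785, 0.001, 0.003]
ft_force: [0.1, 0.2, 0.7]
opening: -0.0002
```

```bash
python3 zoom.py l 330 320
```

```text
t 13.675 pos [ 0.5624 -0.2489  0.122 ] F [0.09 0.19 0.66] op -0.0002 xaxis yaw 103.51 z [ 0.0054 -0.0019 -1.    ]
stop shift tool mm [146.4  13.   23.6]
estop shift tool mm [291.4  13.1   8.2]
ring shift tool mm [ 1.5 -3.1 30. ]
```

View pics/zz_l.png

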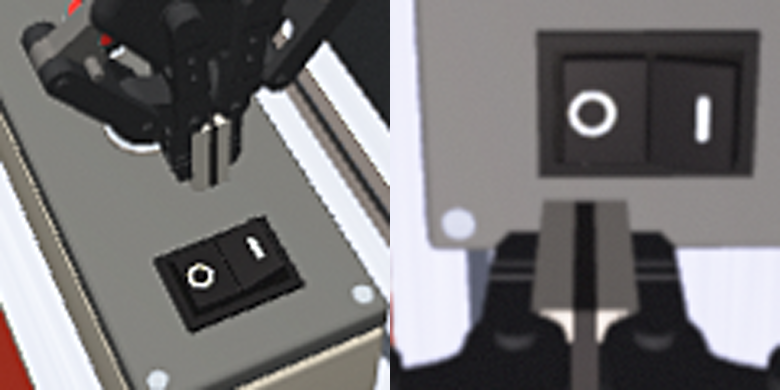

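View pics/side_l.png

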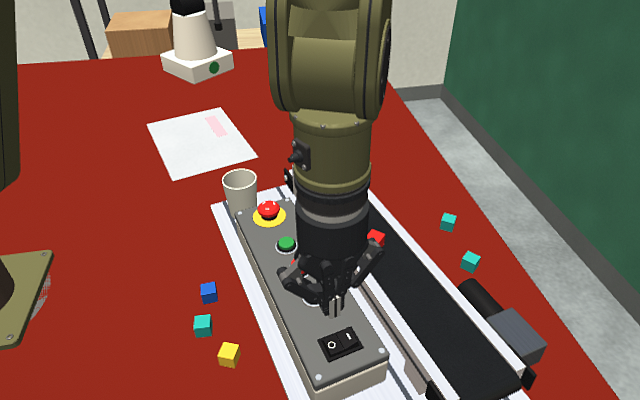

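The rocker has tipped over: the ring half is down and the bar half raised. I'll back off upward and run a last check on the whole scene.

Call:
{"fn": "arm_command", "kwargs": {"rows": [[[0, 0, -30], 0, 255], [[0, 0, -40], 0, 255], [[0, 0, -30], 0, 255], [[0, 0, 0], 0, 255], [[0, 0, 0], 0, 255]]}}

```text
t: 14.4
position: [0.5591, -0.2477, 0.2174]
tcp_rot: [0.619, 0.785, -0.0, -0.001]
ft_force: [-0.3, 0.7, -0.1]
opening: -0.0
```

```bash
python3 - <<'E'
from h import *
s=read_state(); print(s['t'],s['position'].round(3),s['ft_force'].round(2),abs(s['qvel']).max().round(4))
for n in('side','scene'):
    im=read_camera(n); a=cv2.imread(f'pics/{n}0.png')
    cv2.imwrite(f'pics/{n}_end.png',im)
    d=cv2.absdiff(im,a).max(2)
    for nm,(x,y) in dict(side=dict(blue=(208,292),yellow=(228,354),redc=(374,240),cup=(240,185),estop=(268,206),green=(286,243),stop=(299,266),reset=(314,295),rocker=(340,343)),scene=dict(blue=(344,145),yellow=(306,131),redc=(277,187),cup=(390,182),estop=(347,168),green=(319,159),stop=(300,151),reset=(281,146),rocker=(256,139)))[n].items():
        w=14; A=a[y-w:y+w,x-w:x+w].astype(np.float32).mean(2);B=im[y-w:y+w,x-w:x+w].astype(np.float32).mean(2)
        print(n,nm,'diffpx>40:',(d[y-w:y+w,x-w:x+w]>40).sum(),'shift',np.round(cv2.phaseCorrelate(A,B)[0],2))
z=cv2.resize(cv2.imread('pics/side_end.png')[170:370,200:400],None,fx=2.9,fy=2.9); cv2.imwrite('pics/end_z.png',z)
E
```

```text
14.4 [ 0.559 -0.248  0.217] [-0.27  0.7  -0.07] 0.0161
side blue diffpx>40: 0 shift [ 0.03 -0.02]
side yellow diffpx>40: 0 shift [ 0. -0.]
side redc diffpx>40: 0 shift [ 0.01 -0.03]
side cup diffpx>40: 0 shift [ 0. -0.]
side estop diffpx>40: 350 shift [0.13 0.48]
side green diffpx>40: 44 shift [-0.24  0.1 ]
side stop diffpx>40: 0 shift [0.   0.01]
side reset diffpx>40: 0 shift [0.01 0.01]
side rocker diffpx>40: 88 shift [0.3  1.04]
scene blue diffpx>40: 4 shift [-0.09 -0.02]
scene yellow diffpx>40: 145 shift [-0.36  0.2 ]
scene redc diffpx>40: 0 shift [0.01 0.03]
scene cup diffpx>40: 0 shift [-0.01 -0.05]
scene estop diffpx>40: 74 shift [0.13 0.49]
scene green diffpx>40: 0 shift [ 0.06 -0.02]
scene stop diffpx>40: 0 shift [ 0.08 -0.04]
scene reset diffpx>40: 0 shift [-0.13 -0.05]
scene rocker diffpx>40: 6 shift [-0.04  0.14]
```

View pics/end_z.png

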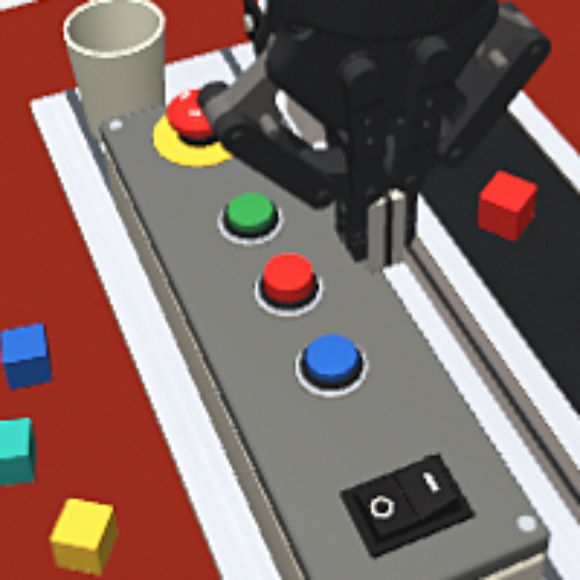

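```bash
python3 - <<'E'
from h import *
for f in('side0','side_l','scene0','scene_end'):
    im=cv2.imread(f'pics/{f}.png');h=cv2.cvtColor(im,cv2.COLOR_BGR2HSV).astype(int)
    m=((h[...,0]<8)|(h[...,0]>172))&(h[...,1]>170)&(h[...,2]>170)
    x0,y0,x1,y1=(250,190,288,230) if 'side' in f else (338,155,358,172)
    yy,xx=np.nonzero(m[y0:y1,x0:x1]);print(f,xx.mean()+x0,yy.mean()+y0,yy.min()+y0,len(xx))
c=get_calibration('side');print(proj(c,[[.5071,.0375,.113],[.5071,.0375,.107]]))
finish_job(); print('handed in')
E
```

```text
side0 267.76 205.48444444444445 198 225
side_l 267.9406392694064 208.07762557077626 201 219
scene0 348.5632183908046 164.85057471264366 155 87
scene_end 348.3139534883721 166.22093023255815 155 86
[[268.15904897 201.95913005]
 [268.41497814 204.58355456]]
the job is handed in; nothing more can be done
handed in
```

The trainer is shut down and the job is handed in, about 14.5 s into the 42 s. I pressed everything with the shut fingers. No verdict came back, so this rests on my own force readings and pictures.

- **Stop button:** I pressed it to its hard stop (13 N) and it came back out; the later pictures show it at its starting position.
- **Emergency stop:** I pushed it until it stopped moving at 22 N. It stayed in: it sits 2.6 px lower in the side view, and 2.6 px is what a 6 mm travel should give.
- **Rocker:** I pressed it over last, with about 5 mm of travel ending against the hard stop at 17.5 N. The ring half is now down and the bar half raised.
- **Everything else:** The start and reset buttons, the cubes and the cup match the starting pictures to within about 0.1 px wherever the gripper did not differ between the two views. The arm is clear of everything and reads no contact force.

**Checks that disagreed:**
- The fingertips turned out to be about 36 mm behind the reported TCP, in both the pictures and the contact heights. I therefore judged contact by force instead of the given geometry.
- The last pictures still showed changes around the emergency stop and the start button (side view) and around the yellow cube (scene view). For the emergency stop and the yellow cube I put this down to the gripper being in one picture and not the other, plus the mushroom's own travel. The start button differed only in the side view; I did not trace that, but it matched in the scene view.

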